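Pop a coffee pod out of the spring dispenser and trap it

TASK

Make the spring coffee-pod dispenser give out one pod and do not let it get away: with one finger of the opened gripper push the square paddle all the way down, while the other finger stands in the chute and stops the pod as it shoots out. Only touch: the pod must stay standing on the chute, not be pinched or lifted, and the cup, the timer and the small bowl must not be disturbed. Finish while holding: the program ends with the one finger still keeping the paddle down and the pod still trapped on the chute against the other finger.

Things in the scene. Friction and masses are not known exactly. Their poses are not given: they have to be found in the camera images.
- dispenser: Fixed pale wood and steel pod dispenser. Plinth 12 mm thick; origin on the worktop, on the chute's centre line; plinth x -64 to 92, y -33 to 95 mm. Its -x is the way pods come out (to the robot at yaw 0). Steel chute along x at y = 0, floor 12 mm up, open front edge at x = -64; lips 8 mm high, inner faces y = -23, +23. Magazine behind: x 7 to 55, y -27 to 27, 82 mm high, two more fixed pods in it.
- pod: Loose round coffee pod, metal with a dark band and a pale top, 42 mm across, 20 mm high, about 40 g, at the bottom of the magazine. Origin at the centre of its underside, z up; at the start at x = 30, y = 0, z = 12 mm of the dispenser. Unstopped, it flies off the chute's front edge.
- chute_point (a point): Point on the chute floor at x = -30, y = 0, z = 12 mm of the dispenser (axes as the dispenser's): a good place for the finger that stops the pod, straight beside the paddle's middle, 66 mm from it along y.
- paddle_top (a point): Centre of the top of the square grooved steel paddle, 38 x 38 mm, at x = -30, y = 66 mm of the dispenser, axes alike; moves with the paddle. Top 28 mm above the worktop when free, 18 mm when fully down; a fingertip that has it down is 6 mm above the chute floor, so the other, at the same height, stands in the pod's way. The frame round it is 14 mm high.
- paddle (a joint): How far the paddle is pushed down, m: 0 free, 0.010 fully down. Its spring gives 3 N at first, 5 N at the bottom, and lifts it when let go. A small gate in front of the pod is one part with the paddle; once about 6 mm down, the gate is below the chute floor and the pod is let go.
- ejector (a joint): Travel of the spring ejector behind the pod towards the dispenser's -x, m: 0 loaded, 0.055 fully out. It pushes with 1.5 to 1.2 N and shoots the pod out at 0.5 to 1 m/s, too fast to be caught afterwards: a finger must already stand in the chute. It goes on pressing the pod against a finger that stops it within this stroke (pod origin x = 30 to -25 mm of the dispenser).
- espresso_cup1: White espresso cup with a handle, 64 x 91 x 50 mm, loose, beside the dispenser on its -y side. Origin under its centre. Not to be disturbed.
- kitchen_timer: Round kitchen timer, white below and black above, 63 mm across, 54 mm high, loose, on the dispenser's +y side. Origin under its centre. Not to be disturbed.
- gold_bowl: Small yellow-brown bowl, 52 mm across, 18 mm high, loose, behind the dispenser. Origin under its centre. Not to be disturbed.

How it is judged (in metres and radians):
On the way, in this order (a step that is already met when the one before it is completed fails the run):
1. a finger is pushing the paddle down (past 3 mm) (value of joint paddle above 0.003 m and contact force between dispenser and the fingers above 0.5 N).
2. the pod has popped out and is trapped on the chute by a finger, with the paddle held down (value of joint paddle above 0.007 m and contact force between dispenser and the fingers above 1 N and contact force between pod and the fingers above 0.3 N and x of pod in the frame of dispenser between -0.026 and 0.02 m and y of pod in the frame of dispenser between -0.006 and 0.006 m and angle between pod's own z axis and vertical below 0.2 rad and height (world z) of pod below 0.018 m and linear speed of pod below 0.02 m/s), for 0.3 s.
At the end, for the whole second after the job is handed in: A finger (over 1 N) keeps the paddle 7 mm or more down; the pod stands upright (0.2 rad) on the chute, not raised 6 mm, popped out 10 to 56 mm, within 6 mm of the chute's centre line, at rest, pressing on a finger with over 0.3 N (all of step 2); the arm keeps its last pose, push and grip.
It fails at once if the pod slides away off the chute (x of pod in the frame of dispenser below -0.045 m or y of pod in the frame of dispenser above 0.03 m or y of pod in the frame of dispenser below -0.03 m).
It fails at once if the pod is lifted (15 mm or more) or tipped over (height (world z) of pod above 0.027 m or angle between pod's own z axis and vertical above 0.6 rad).
It fails at once if the cup, timer or bowl is moved by 15 mm or more (distance of any of espresso_cup1, kitchen_timer, gold_bowl from where it was at the start of the episode above 0.015 m).
It also fails if it takes over 29 s, if anything falls off the work surface, if the arm or the gripper's body presses on something with over 40 N, if the wrist force passes 120 N, or if a joint passes its speed limit or range.

ROBOT

A 6-joint arm with a two-finger parallel gripper is mounted at the origin on a cart in front of the work surface, level with it; the furniture and walls round the work are solid. World frame = base frame: x ahead of the robot, y to its left, z up, the work surface at z = 0. Lengths are in m, angles in degrees, forces in N, time in s.
With the tool pointing down it reaches from about 0.35 to 1 m from the base axis. Payload 7.1 kg.
Tool frame: the origin (TCP) lies midway between the tips of the shut fingers; the grasp point (between the pads) lies 19 mm behind it (hold_point_z is the distance from the TCP to the grasp point, in m); z points along the fingers, y is the direction in which the jaws open and shut (so a half turn about z gives the same grasp; the last joint's range is limited). The gripper opens to 85 mm and grips with 20 to 120 N. Pads are 22 mm wide; open, the fingers measure 114 mm over their backs; the gripper's body (76 mm by 85 mm) begins 54 mm behind the grasp point. The pads swing forward as they close: fully open they stand 13 mm farther back than shut.
Start: joints at [-72.594, 24.242, 93.386, -0, 62.372, -1.089], TCP at [0.198, -0.593, 0.231] pointing down, gripper open.
Joint ranges: [-172.04, 172.04], [-51.8, 120.97], [4.93, 147.93], [-75.15, 255.16], [6.16, 154.13], [-145.62, 145.62]. Speed limits (degrees/s): [136.94, 136.94, 172.46, 180, 180, 180].

INTERFACE

Orientations are given as [roll, pitch, yaw] about the fixed x, y, z axes, in that order (R = Rz(yaw) Ry(pitch) Rx(roll)).
In Python, from station import * gives the robot as it stands. The module is installed in compiled form; this text tells all that it offers. Calls block until the motion is done:
- goto(position, orientation): joint-space move of the TCP to a pose.
- move_straight(position, attitude=None, max_speed=0.15, f_stop=None): straight line of the TCP; attitude=None keeps the orientation; max_speed is the mean speed in m/s. With f_stop (N) it stops when the force on the tool has changed by that much, and returns True; else False.
- set_joints(angles): joint-space move.
- move_gripper(opening): finger opening in m; the grip force is fixed at half the most; returns when the fingers have stopped.
- hold(seconds).
- solve_ik(position, orientation): joint angles nearest the present ones, or None.
- get_obs(): the state.
- grab_frame(name): name is "scene" or "side" or "wrist"; returns (picture, depth): 480x640x3 uint8, red, green, blue; 480x640 float32, m along the optical axis (not along the pixel's ray), 0 where there is no reading.
- get_calibration(name): a dict with "fovy" (degrees; the focal length in pixels is half the picture's height over the tangent of half this angle, whatever the lens; pixels are square), "cx", "cy" (the principal point, pixels), "R" (3x3) and "t" (3): a world point X has camera coordinates R X + t. Camera axes: x right, y down, z forward; pixel columns grow to the right and rows downward; lengths in m; the calibration is good to about 2 mm. A picture is of the moment at which its call begins: read the wrist's pose just before it. get_calibration takes no time and is no camera call; for the wrist camera it gives the pose at the moment of the call.
A pose or a line that the arm cannot do raises PlanningError and nothing moves.
- finish_job(): hands the job in, once; it reports no verdict.
The state is a dict: "clock": time; "joint_positions": joint angles; "qd": joint speeds; "tau": joint torques, N m; "tcp_pos": TCP position; "eef_rot": TCP orientation; "contact_force": force on the tool from outside, world axes, zero at the start; "torque": the same for the moment, N m; "width": finger opening in m.
Only numpy, scipy, OpenCV 4.12 (cv2) and the standard library are available. Lean on these libraries where they do the work, as an engineer would, in place of code of your own. Each camera call takes 0.05 s, during which the arm holds its last target.

## Working session

There is one attempt and no reset: what is moved stays moved. The work goes in short steps, each a Python script; the robot and the scene stay as the last script left them, time stands still between calls to the robot, and variables do not carry over. Pictures are saved under pics/ and viewed, and the job is handed in when it is done.

```bash
mkdir -p pics; ls; python3 - <<'E'
from station import *
import cv2
o=get_obs(); print(o['clock'],o['tcp_pos'],o['eef_rot'],o['width'])
for n in ("scene","side"):
    p,d=grab_frame(n); cv2.imwrite(f"pics/{n}0.png",p[:,:,::-1]); 
    import numpy as np; np.save(f"pics/{n}0.npy",d); print(n,get_calibration(n))
E
```

```text
pics
0.0 [ 0.19810283 -0.59218759  0.23051864] [-1.79910233e+02 -1.08962299e-03  1.84933796e+01] 0.08522972787469603
scene {'fovy': 49.32304957094884, 'cx': 326.87270486719683, 'cy': 242.28812895434055, 'R': array([[ 0.70186849, -0.71196748, -0.02197542],
       [-0.46823487, -0.43790489, -0.76746036],
       [ 0.53678368,  0.5489459 , -0.64071965]]), 't': array([-0.36167892,  0.38315289,  0.50055909])}
side {'fovy': 47.426982236792746, 'cx': 318.3033289942086, 'cy': 232.29938851610672, 'R': array([[-0.9115975 , -0.41044545,  0.02290269],
       [-0.24285776,  0.49276054, -0.83558791],
       [ 0.33167771, -0.76728195, -0.54887914]]), 't': array([0.61283375, 0.1529273 , 0.89207917])}
```

View pics/scene0.png

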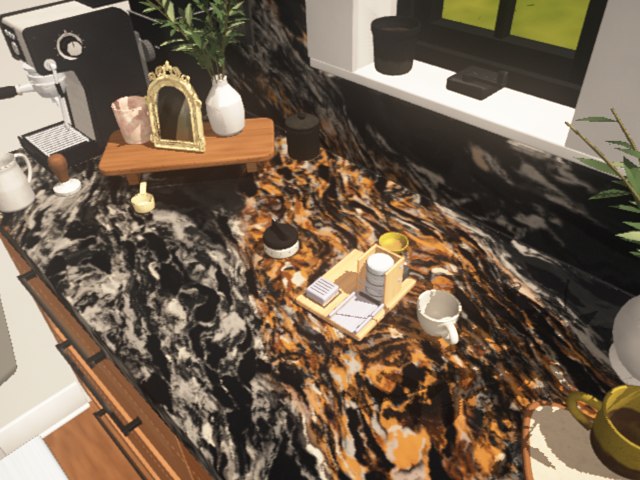

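View pics/side0.png

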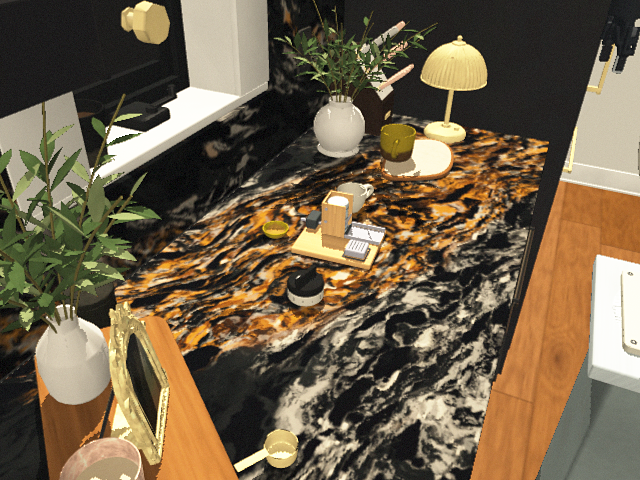

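The scene view shows the dispenser at about (357,290): paddle at (322,291), chute at (355,312), magazine at (380,275), cup at (440,315), timer at (281,240) and bowl at (393,243). Next I'll enlarge the crops and get rough positions.

```bash
cat > h.py <<'E'
import numpy as np, cv2
from station import *
def K(c):
    f=240/np.tan(np.radians(c['fovy']/2)); return f
def ray(c,uv,z):
    f=K(c); uv=np.atleast_2d(uv).astype(float)
    d=np.c_[(uv[:,0]-c['cx'])/f,(uv[:,1]-c['cy'])/f,np.ones(len(uv))]@c['R']
    o=-c['R'].T@c['t']; s=(z-o[2])/d[:,2]; return o+d*s[:,None]
def proj(c,X):
    p=np.atleast_2d(X)@c['R'].T+c['t']; f=K(c); return np.c_[f*p[:,0]/p[:,2]+c['cx'],f*p[:,1]/p[:,2]+c['cy']]
def crop(img,x0,y0,x1,y1,s,fn): cv2.imwrite(fn,cv2.resize(img[y0:y1,x0:x1],None,fx=s,fy=s,interpolation=cv2.INTER_CUBIC))
E
python3 - <<'E'
from h import *
p=cv2.imread('pics/scene0.png'); crop(p,250,210,480,370,3.4,'pics/scene0c.png')
c=get_calibration('scene')
for n,uv,z in [('paddle',(322,291),.028),('front-right corner',(361,337),.012),('front-left',(299,298),.012),('right back',(414,285),.012),('magtop',(380,262),.08),('cup',(440,325),0),('timer',(281,250),0),('bowl',(393,245),.01)]: print(n,ray(c,uv,z).round(3))
E
```

```text
paddle [[0.56  0.054 0.028]]
front-right corner [[ 0.544 -0.042  0.012]]
front-left [[0.535 0.081 0.012]]
right back [[ 0.682 -0.033  0.012]]
magtop [[ 0.628 -0.004  0.08 ]]
cup [[ 0.651 -0.107  0.   ]]
timer [[0.602 0.2   0.   ]]
bowl [[0.739 0.056 0.01 ]]
```

View pics/scene0c.png

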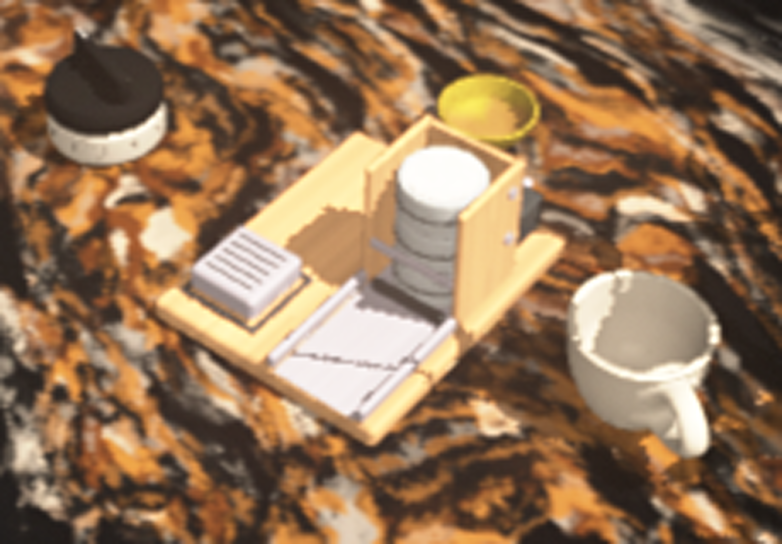

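```bash
python3 - <<'E'
from h import *
from scipy.spatial.transform import Rotation as R
c=get_calibration('wrist'); o=get_obs(); print(o['clock'],o['tcp_pos'],o['eef_rot'])
T=R.from_euler('xyz',o['eef_rot'],degrees=True).as_matrix()
C=-c['R'].T@c['t']; print('cam in tool',T.T@(C-o['tcp_pos'])); print('cam axes in tool',(c['R']@T).round(3), c['fovy'])
for y in (4,-176): 
    for p in [(.50,.025,.22),(.57,.03,.10),(.57,.03,.01)]: print(y,p,solve_ik(p,[180,0,y]))
E
```

```text
0.1 [ 0.1981283  -0.59222344  0.23059485] [-1.79917574e+02 -6.70987675e-04  1.84971424e+01]
cam in tool [ 0.07380966 -0.00015322 -0.14303194]
cam axes in tool [[ 0.     1.    -0.   ]
 [-0.956  0.    -0.293]
 [-0.293  0.     0.956]] 69.50392221938425
4 (0.5, 0.025, 0.22) [ 1.50033875e+00  1.46622321e+01  1.09459216e+02 -2.54444375e-14
  5.58785519e+01  8.75003387e+01]
4 (0.57, 0.03, 0.1) [ 1.81817923e+00  3.01926256e+01  1.04893532e+02 -2.54444375e-14
  4.49138422e+01  8.78181792e+01]
4 (0.57, 0.03, 0.01) [ 1.81817923e+00  3.88147282e+01  1.05786518e+02 -2.54444375e-14
  3.53987540e+01  8.78181792e+01]
-176 (0.5, 0.025, 0.22) [  1.50033875  14.66223212 109.45921598   0.          55.8785519
 -92.49966125]
-176 (0.57, 0.03, 0.1) [  1.81817923  30.19262558 104.89353221   0.          44.9138422
 -92.18182077]
-176 (0.57, 0.03, 0.01) [  1.81817923  38.81472823 105.78651779   0.          35.39875398
 -92.18182077]
```

```bash
python3 - <<'E'
from h import *
import pickle
goto([.575,.03,.19],[180,0,-176]); o=get_obs(); print(o['clock'])
move_gripper(0.052); hold(0.1); o=get_obs(); print(o['clock'],o['tcp_pos'],o['eef_rot'],o['width'],o['contact_force'])
c=get_calibration('wrist'); p,d=grab_frame('wrist'); cv2.imwrite('pics/w1.png',p[:,:,::-1]); pickle.dump((c,d,o),open('w1.pkl','wb'))
E
```

```text
2.6833
3.2167 [0.57499925 0.02993989 0.19001512] [-1.79999192e+02  2.93390449e-04 -1.76005925e+02] 0.05194273595042148 [-0.57226327  0.73759137  0.31557561]
```

View pics/w1.png

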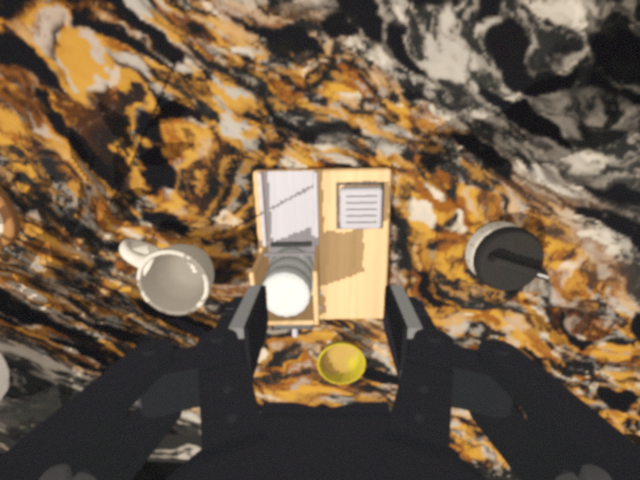

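The wrist view shows the plinth at columns 254–391 and rows 168–325, the paddle at (361,207), the chute at (290,205), and the fingertips at about (245,310) and (400,310). I'll enlarge it and fit the edges.

```bash
python3 - <<'E'
from h import *
import pickle
p=cv2.imread('pics/w1.png'); crop(p,230,150,420,345,4,'pics/w1c.png')
c,d,o=pickle.load(open('w1.pkl','rb')); print(c)
hsv=cv2.cvtColor(p,cv2.COLOR_BGR2HSV)
for uv in [(350,300),(360,207),(290,200),(262,200),(430,200),(380,240)]: print(uv,hsv[uv[1],uv[0]],d[uv[1],uv[0]])
# height map via depth
f=K(c); v,u=np.mgrid[:480,:640]; P=np.stack([(u-c['cx'])/f*d,(v-c['cy'])/f*d,d],-1)-c['t']; X=P@c['R']
np.save('X1.npy',X)
h=X[...,2]; print(h[207,360],h[200,290],h[240,380],h[100,400])
cv2.imwrite('pics/h1.png',cv2.resize(np.clip(h[150:345,230:420]*3000,0,255).astype(np.uint8),None,fx=4,fy=4,interpolation=cv2.INTER_NEAREST))
E
```

```text
{'fovy': 69.50392221938425, 'cx': 325.1674483263424, 'cy': 234.87324408446557, 'R': array([[-7.00130550e-02,  9.97546075e-01, -2.86634630e-05],
       [ 9.53851335e-01,  6.69547383e-02,  2.92719480e-01],
       [ 2.92003087e-01,  2.04668443e-02, -9.56198361e-01]]), 't': array([ 0.01040976, -0.57569828,  0.17202794])}
(350, 300) [ 22  81 255] 0.35581768
(360, 207) [  5  13 230] 0.31032854
(290, 200) [  5  15 223] 0.3256411
(262, 200) [  7  15 217] 0.3174912
(430, 200) [ 14 178 176] 0.33712167
(380, 240) [ 20  89 255] 0.3365389
0.028955407881211787 0.012025417863221503 0.012671693791576049 0.0012603582890246092
```

View pics/w1c.png

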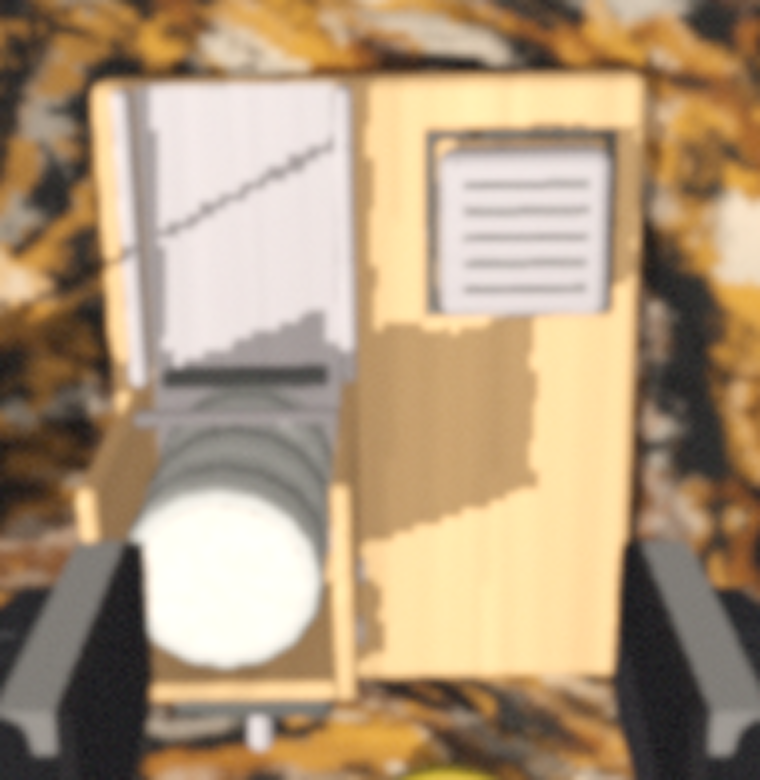

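View pics/h1.png

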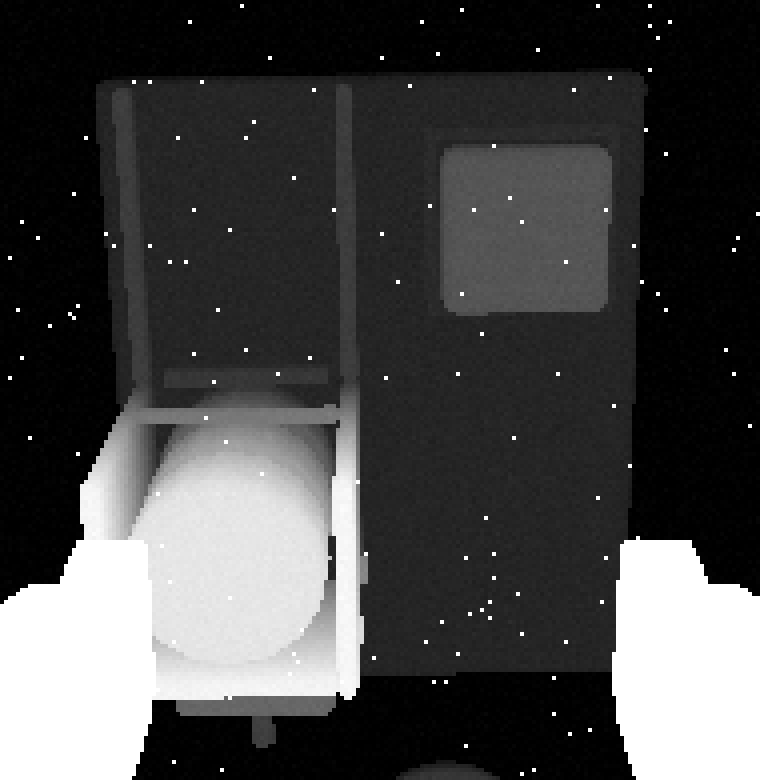

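```bash
python3 - <<'E'
from h import *
import pickle
c,d,o=pickle.load(open('w1.pkl','rb')); X=np.load('X1.npy'); h=cv2.medianBlur(X[...,2].astype(np.float32),3)
def big(m):
    n,l,s,_=cv2.connectedComponentsWithStats(m.astype(np.uint8)); i=1+s[1:,4].argmax(); return l==i
m=(h>.024)&(h<.034); m[:,:320]=0; m[240:]=0; m=big(m)
cs=max(cv2.findContours(m.astype(np.uint8),cv2.RETR_EXTERNAL,cv2.CHAIN_APPROX_NONE)[0],key=len)[:,0]
W=ray(c,cs,.028)[:,:2]; r=cv2.minAreaRect((W*1000).astype(np.float32)); print('paddle rect',r, 'h',np.median(h[m]),m.sum()); pc=np.array(r[0])/1000
# plinth: world points with h 8-20mm
m=(h>.007)&(h<.05); m[330:]=0; m[:160]=0; m[:,:235]=0;m[:,420:]=0; m=big(m)
def fit(pts):
    vx,vy,x0,y0=cv2.fitLine((pts*1000).astype(np.float32),cv2.DIST_HUBER,0,.01,.01).ravel(); return np.degrees(np.arctan2(vy,vx)),(x0/1000,y0/1000)
fr=np.array([(u,np.argmax(m[:,u])-.5) for u in range(265,380)]); F=ray(c,fr,.012)[:,:2]; print('front',fit(F))
rt=np.array([(np.max(np.nonzero(m[v])[0])+.5,v) for v in range(180,275)]); Rr=ray(c,rt,.012)[:,:2]; print('right',fit(Rr))
lt=np.array([(np.min(np.nonzero(m[v])[0])-.5,v) for v in range(180,235)]); L=ray(c,lt,.012)[:,:2]; print('left',fit(L))
# lips
lip=(h>.0165)&(h<.024); lip[236:]=0; lip[:175]=0
for a,b,n in ((250,270,'lipL y-24.5?'),(305,325,'lipR')):
    q=lip.copy(); q[:,:a]=0;q[:,b:]=0; v,u=np.nonzero(q); P=ray(c,np.c_[u,v],.02)[:,:2]; print(n,fit(P))
for nm,uv in (('mag top L',(252,275)),('magR',(316,285))): print(nm,X[uv[1],uv[0]])
E
```

```text
paddle rect ((564.6778564453125, 61.626163482666016), (37.93587112426758, 37.547645568847656), 6.143036365509033) h 0.028284956 1704
front (np.float32(-85.02102), (np.float32(0.5342027), np.float32(0.024133647)))
right (np.float32(5.0246077), (np.float32(0.5860984), np.float32(0.0923055)))
left (np.float32(5.0246506), (np.float32(0.57493657), np.float32(-0.03608612)))
lipL y-24.5? (np.float32(5.0099964), (np.float32(0.57056934), np.float32(-0.0286162)))
lipR (np.float32(3.5504878), (np.float32(0.5689115), np.float32(0.02100786)))
mag top L [ 0.61277578 -0.02489432  0.08304262]
magR [0.61781358 0.0256618  0.0830612 ]
```

```bash
python3 - <<'E'
from h import *
import pickle
from scipy.spatial.transform import Rotation as R
c,d,o=pickle.load(open('w1.pkl','rb')); X=np.load('X1.npy')
T=R.from_euler('xyz',o['eef_rot'],degrees=True).as_matrix(); L=(X-o['tcp_pos'])@T
m=(X[...,2]>.12)&(d>0)&(X[...,2]<.3)&(d>.1)
print('max z tool',np.percentile(L[m][:,2],[99,99.9]))
for s in (-1,1):
    q=m&(L[...,1]*s>0)&(L[...,2]>-.03); P=L[q]; 
    for z0,z1 in ((-.006,.003),(-.012,-.006),(-.02,-.012),(-.03,-.02)):
        k=(P[:,2]>z0)&(P[:,2]<=z1)
        if k.sum()>5: print(s,z0,k.sum(),'x',np.percentile(P[k,0],[2,98]).round(4),'y',np.percentile(P[k,1],[2,98]).round(4))
E
```

```text
max z tool [-0.00803196 -0.00415667]
-1 -0.006 35 x [-0.0087  0.0097] y [-0.0261 -0.0257]
-1 -0.012 205 x [-0.0088  0.0123] y [-0.0371 -0.0257]
-1 -0.02 445 x [-0.0088  0.0124] y [-0.0388 -0.0257]
-1 -0.03 670 x [-0.0088  0.0124] y [-0.0391 -0.0257]
1 -0.006 37 x [-0.0084  0.0096] y [0.0259 0.0263]
1 -0.012 200 x [-0.0093  0.0123] y [0.0259 0.0373]
1 -0.02 438 x [-0.0086  0.0125] y [0.026  0.0391]
1 -0.03 666 x [-0.0089  0.0125] y [0.0259 0.0393]
```

```bash
cat > tgt.py <<'E'
from h import *
O=np.array([.6003,-.0015]); a=np.radians(5.0); ex=np.array([np.cos(a),np.sin(a)]); ey=np.array([-np.sin(a),np.cos(a)])
def W(x,y,z): return [*(O+x*ex+y*ey),z]
RPY=[180,0,-175]
E
python3 - <<'E'
from tgt import *
import pickle
x,y=-.040,.0327
print(W(x,y,0))
move_straight(W(x,y,.09),RPY); move_straight(W(x,y,.033),RPY,max_speed=.08); hold(.2)
o=get_obs(); print(o['clock'],o['tcp_pos'],o['eef_rot'],o['width'],o['contact_force'])
c=get_calibration('wrist'); p,d=grab_frame('wrist'); cv2.imwrite('pics/w2.png',p[:,:,::-1]); pickle.dump((c,d,o),open('w2.pkl','wb'))
p,d=grab_frame('scene'); crop(p[:,:,::-1],270,210,450,350,4,'pics/s2.png')
E
```

```text
[np.float64(0.5576022192884816), np.float64(0.02758933691769375), 0]
5.15 [0.55802852 0.02762106 0.03353537] [-1.79997854e+02  6.09273689e-02 -1.75001481e+02] 0.05177900286582718 [-0.33669299  0.05466881  0.42640926]
```

View pics/w2.png

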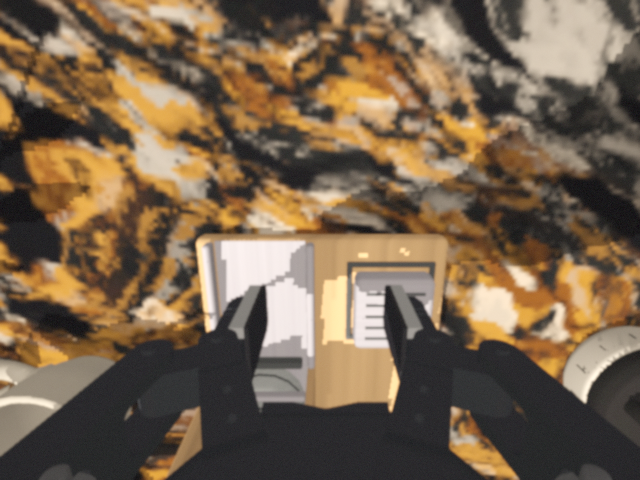

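View pics/s2.png

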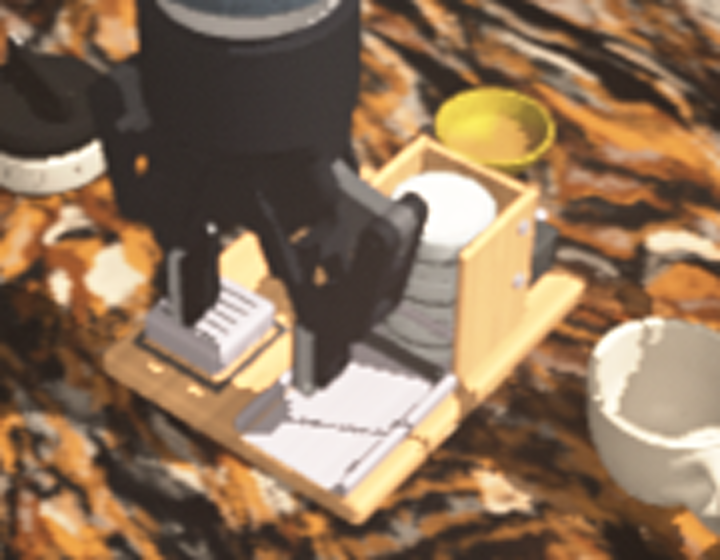

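In both views one finger is over the paddle (wrist about 405,315) and the other is over the chute floor (about 245,315). Now I'll press with a force stop.

```bash
python3 - <<'E'
from tgt import *
x,y=-.040,.0327
def s(n):
    o=get_obs(); print(n,round(o['clock'],2),o['tcp_pos'].round(4),o['contact_force'].round(2),round(o['width'],4))
s('0')
r=move_straight(W(x,y,.026),RPY,max_speed=.03,f_stop=3); s(r)
r=move_straight(W(x,y,.011),RPY,max_speed=.02,f_stop=8); s(r)
hold(.3); s('held')
import pickle
c=get_calibration('wrist'); p,d=grab_frame('wrist'); cv2.imwrite('pics/w3.png',p[:,:,::-1]); pickle.dump((c,d,get_obs()),open('w3.pkl','wb'))
p,d=grab_frame('scene'); crop(p[:,:,::-1],270,210,450,350,4,'pics/s3.png')
E
```

```text
0 5.25 [0.5579 0.0276 0.0334] [0.28 0.5  0.83] 0.0518
False 5.63 [0.5573 0.0276 0.0256] [ 1.23 -0.1  -0.18] 0.0521
True 6.22 [0.5577 0.0277 0.0145] [-0.9   0.29  7.06] 0.052
held 6.53 [0.5577 0.0277 0.0145] [-1.   -0.39  6.33] 0.0521
```

View pics/w3.png

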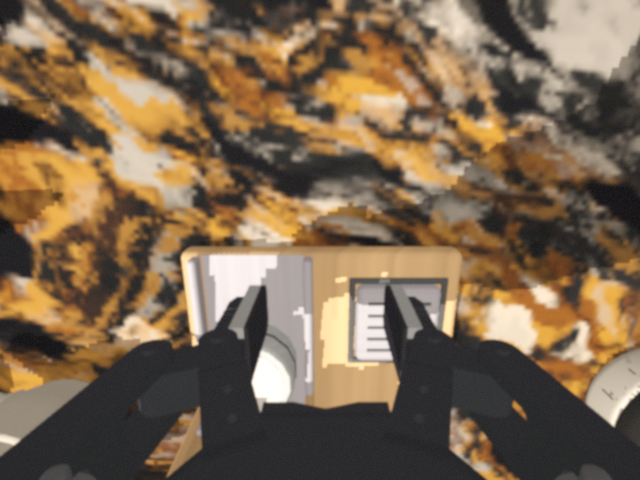

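View pics/s3.png

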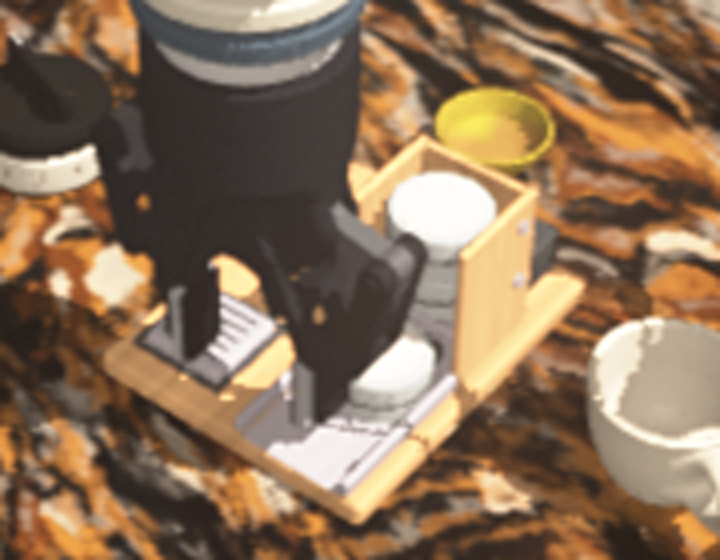

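The pod has popped out and is against the finger: pale top at wrist (272,370) and scene crop (397,365). The paddle looks flush. I'll measure both.

```bash
python3 - <<'E'
from tgt import *
import pickle
c,d,o=pickle.load(open('w3.pkl','rb'))
f=K(c); v,u=np.mgrid[:480,:640]; X=(np.stack([(u-c['cx'])/f*d,(v-c['cy'])/f*d,d],-1)-c['t'])@c['R']
r=X[...,:2]-O; D=np.stack([r@ex,r@ey,X[...,2]],-1)
q=D[300:355,362:380]; print('paddle z',np.median(q[...,2]),np.percentile(q[...,2],[10,90]))
pl=D[265:275,380:440]; print('plinth z',np.median(pl[...,2]), 'chute z',np.median(D[265:320,280:300,2]))
m=(np.abs(D[...,2]-.032)<.005)&(np.abs(D[...,1])<.03)&(D[...,0]<.03)&(D[...,0]>-.06)&(d>0)
P=D[m]; print(m.sum(),'pod top z',np.median(P[:,2]),'x',P[:,0].min(),P[:,0].max(),'y',np.percentile(P[:,1],[1,99]))
A=np.c_[P[:,:2],np.ones(len(P))]; co=np.linalg.lstsq(A,P[:,2],rcond=None)[0]; print('tilt',co[:2])
# circle fit on front-right rim: per row outermost y
e=[]
k=np.round(P[:,0],3)
for kk in np.unique(k):
    s=P[k==kk]; 
    if len(s)>4: e.append((kk,s[:,1].max()))
e=np.array(e); print(e[:,:].round(4)[:12])
from scipy.optimize import least_squares
s=least_squares(lambda p:np.hypot(e[:,0]-p[0],e[:,1]-p[1])-p[2],[0,0,.02],loss='soft_l1',f_scale=.001); print('pod circle',s.x)
E
```

```text
paddle z 0.018423695944874356 [0.01770466 0.01912434]
plinth z 0.012344175444221514 chute z 0.012466593932153125
2669 pod top z 0.03267669099008935 x -0.052953837293674866 0.021967451485573674 y [-0.02581376  0.0185006 ]
tilt [ 0.01729396 -0.05025647]
[[-0.053   0.0068]
 [-0.052   0.007 ]
 [-0.051   0.007 ]
 [-0.05    0.0071]
 [-0.049   0.007 ]
 [-0.048   0.0072]
 [-0.047   0.007 ]
 [-0.046   0.007 ]
 [-0.045   0.007 ]
 [-0.044   0.007 ]
 [-0.043   0.0071]
 [-0.042   0.0071]]
pod circle [-0.01564464 -0.01539887  0.03373173]
```

```bash
python3 - <<'E'
from tgt import *
import pickle
c,d,o=pickle.load(open('w3.pkl','rb'))
img=cv2.imread('pics/w3.png'); crop(img,180,240,330,410,4,'pics/w3c.png')
f=K(c); v,u=np.mgrid[:480,:640]; X=(np.stack([(u-c['cx'])/f*d,(v-c['cy'])/f*d,d],-1)-c['t'])@c['R']
r=X[...,:2]-O; D=np.stack([r@ex,r@ey,X[...,2]],-1)
m=(np.abs(D[...,2]-.032)<.0025)&(D[...,1]>.0085)&(D[...,1]<.03)&(np.abs(D[...,0])<.03)&(d>0)
P=D[m]; print(m.sum(),np.median(P[:,2]),P[:,0].min(),P[:,0].max())
e=[]
k=np.round(P[:,0],3)
for kk in np.unique(k):
    s=P[k==kk]
    if len(s)>4: e.append((kk,np.percentile(s[:,1],98)))
e=np.array(e); print(e.round(4).tolist())
from scipy.optimize import least_squares
for R0 in (.0205,.021):
    s=least_squares(lambda p:np.hypot(e[:,0]-p[0],e[:,1]-p[1])-R0,[-.005,0],loss='soft_l1',f_scale=.001); print('pod circle',s.x,s.cost)
g=(D[...,2]-.02>0)
E
```

```text
1109 0.03257321775330041 -0.027579169040036242 0.0013189439803493938
[[-0.027, 0.0102], [-0.026, 0.0108], [-0.025, 0.0121], [-0.024, 0.0136], [-0.023, 0.0139], [-0.022, 0.0151], [-0.021, 0.0156], [-0.02, 0.016], [-0.019, 0.0164], [-0.018, 0.0166], [-0.017, 0.0174], [-0.016, 0.0179], [-0.015, 0.0182], [-0.014, 0.0182], [-0.013, 0.0186], [-0.012, 0.0185], [-0.011, 0.0186], [-0.01, 0.0186], [-0.009, 0.0185], [-0.008, 0.018], [-0.007, 0.0184], [-0.006, 0.0185], [-0.005, 0.0182], [-0.004, 0.018], [-0.003, 0.0173], [-0.002, 0.0171], [-0.001, 0.0167], [-0.0, 0.0164], [0.001, 0.0161]]
pod circle [-0.00994341 -0.00179797] 5.932248536225624e-07
pod circle [-0.00984011 -0.00233287] 4.985671711646939e-07
```

View pics/w3c.png

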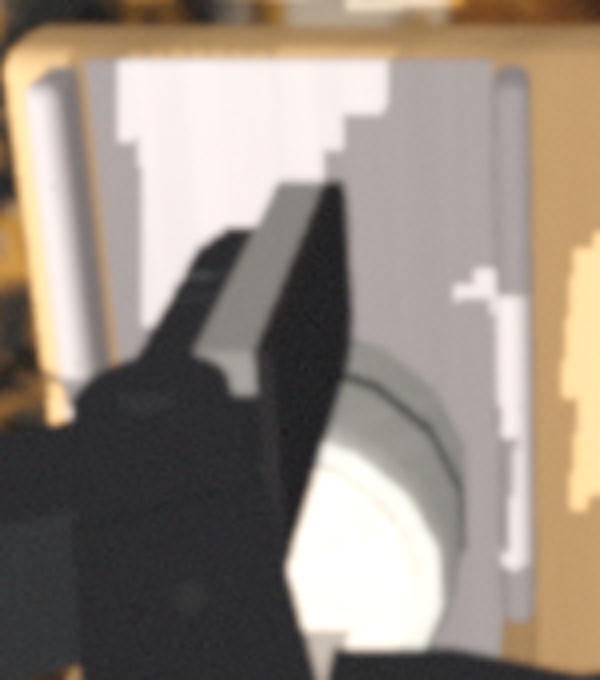

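The paddle top is at 18.4 mm, so it is about fully down. The pod sits at x ≈ -10, y ≈ -2 mm with its top level at 32.6 mm, all inside the limits. I'll hold briefly, check that nothing drifts, and hand in.

```bash
python3 - <<'E'
from tgt import *
hold(.5)
F=[]
for i in range(5):
    o=get_obs(); F.append(o['contact_force']); hold(.06)
print(round(o['clock'],2),np.mean(F,0).round(2),o['tcp_pos'].round(4),o['width'])
p,d=grab_frame('wrist'); q=cv2.imread('pics/w3.png')[:,:,::-1]; print('max px change',np.percentile(np.abs(p.astype(int)-q)[250:410,190:460],99.9))
finish_job(); print('done')
E
```

```text
7.36 [-0.73 -0.32  6.47] [0.5577 0.0276 0.0145] 0.05205852588119228
max px change 9.0
the job is handed in; nothing more can be done
done
```

The dispenser gave out one pod and it is trapped on the chute. I handed the job in at about 7.4 s, with one finger still holding the paddle down and the pod resting against the other. The system reports no verdict.

**What I did:** I found the dispenser in the wrist camera's depth image at origin (0.600, -0.0015) with a yaw of 5°. I set the gripper to 52 mm and stood the fingers over the paddle and the chute 40 mm in front of the origin. That is 10 mm further out than the suggested point, to keep the gripper's body clear of the magazine. I then pressed down until the force stop tripped.

**Last checks:**
- **Paddle:** its top is at 18.4 mm, so it is about 9.6 mm down, with about 6.5 N of upward force on the tool.
- **Pod:** it stands at x ≈ -10 mm, y ≈ -2 mm in the dispenser frame. Its top is at 32.6 mm, so it has not been raised.
- **Pod pressing on the finger:** the sideways force was about -0.7 to -1.0 N. With noise of up to about 1 N, that fits the ejector pressing the pod on the finger but does not measure it exactly.
- **Stillness:** wrist pictures about 0.8 s apart were nearly identical.
- **Cup, timer and bowl:** they looked unmoved in the pictures, but I did not measure their positions again at the end.

My first pod-position fit was wrong because it included finger pixels. I redid it with the finger left out, and the position above is from that second fit.

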